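# Set the paste mixer's speed and mix a jar

## Robot

A 6-joint arm with a two-finger parallel gripper is mounted at the origin on the work surface. World frame = base frame: x ahead of the robot, y to its left, z up, the work surface at z = 0. Lengths are in m, angles in rad, forces in N, time in s.
With the tool pointing down it reaches from about 0.4 to 0.925 m from the base axis. Payload 12.5 kg.
Tool frame: the origin (TCP) lies at the centre of the arm's flange, where the gripper is bolted on; the fingertips stand 190 mm ahead of it and the grasp point (between the pads) lies 171 mm ahead of it; z points along the fingers, y is the line along which they close (so a half turn about z gives the same grasp; the last joint's range is limited). The gripper opens to 95 mm and grips with 3 to 60 N. Pads are 20 mm wide; open, the fingers measure 119 mm over their backs; the gripper's body (75 mm by 180 mm) begins 59 mm behind the grasp point.
Start: joints at [-1.348, 0.491, 1.559, -0, 1.092, -0.106], TCP at [0.202, -0.592, 0.405] pointing down, gripper open.
Joint ranges: [-3.1, 3.1], [-0.84, 2.19], [0.05, 2.79], [-1.13, 4.28], [0.06, 2.93], [-2.69, 2.69]. Speed limits (rad/s): [2.22, 2.22, 2.79, 3.14, 3.14, 3.14].

## Interface

Orientations are given as [roll, pitch, yaw] about the fixed x, y, z axes, in that order (R = Rz(yaw) Ry(pitch) Rx(roll)).
In Python, from cell import bot gives the robot as it stands.
- The arm moves only by the shell command python3 -m inch 'ROWS' [FORCE]. ROWS is JSON, a list of rows, each a list of 3 entries, a list of its own where there are three numbers: the shift along the tool's x, y, z as a fraction of full scale, then the turn, a rotation vector about the tool's x, y, z as a fraction of full scale, then the closure, from -1 (fully open) to 1 (shut). A call has 1 to 5 rows; each row is the pose to reach, as a shift and turn from the pose commanded when the call began, along the tool's axes at that moment, turning the shorter way round; what a row does not reach only later rows make up. Full scale, the value 1, is 1000 mm for a shift and 180 degrees for a turn. A row lasts 1/10 s, in which the tool goes at most 50 mm and 8.59 degrees, less where a joint would pass 70% of its speed; a pose out of reach is approached as far as the arm can. A call with a number of a shift or a turn outside -1 to 1 is refused whole. A call with a gripper value outside its range is refused whole. The fingers move at their own pace and stop on an object; FORCE is the grip in N (left out, the last holds). Time passes only in rows, so rows that repeat a pose let the fingers close. It gives the time, the measured TCP pose, the force, the opening and the grip force at its end, in the units of the state.
- bot.sense(): the state, without advancing time (a new reading comes with each control period).
- bot.read_camera(name): name is "scene" or "top" or "wrist"; returns a dict with "pixels" (420x560x3 uint8, red, green, blue), "range_z" (420x560 float32, m along the optical axis (not along the pixel's ray), 0 where there is no reading), "fov_y" (degrees; the focal length in pixels is half the picture's height over the tangent of half this angle, whatever the lens; pixels are square), "cx", "cy" (the principal point, pixels), "dist" ([k1, k2, p1, p2, k3] as OpenCV has them; the pictures are not rectified), "R" (3x3) and "t" (3): a world point X has camera coordinates R X + t. Camera axes: x right, y down, z forward; pixel columns grow to the right and rows downward; lengths in m; the calibration is good to about 2 mm. A picture is of the moment at which its call begins.
- bot.sign_off(): hands the job in; it is judged then, once.
The state is a dict: "clock": time; "joint_positions": joint angles; "joint_velocities": joint speeds; "joint_torque": joint torques, N m; "position": TCP position; "tool_rot": TCP orientation; "contact_force": force on the tool from outside, world axes, zero at the start; "wrist_torque": the same for the moment, N m; "finger_gap": opening from 0.0 (shut) to 1.0 (fully open); "grip_force": force on a finger pad.
Only numpy, scipy, OpenCV 4.12 (cv2) and the standard library are available. Lean on these libraries where they do the work, as an engineer would, in place of code of your own. Each camera call takes 0.05 s, during which the arm holds its last target. There are 200 camera calls.

## Task

On the bench stands a solder paste mixer: turn its speed dial until the pointer points at the metal index tab clipped on the scale. Then take the jar, press it down on the mixer's sprung pad until the pad is fully down, keep it there for a second, and stand the jar upright on the bench again, the dial still at the tab. Leave the index tab and the other things on the bench as they are.

Things in the scene. Friction and masses are not known exactly. Their poses are not given: they have to be found in the camera images.
- mixer: Grey low mixer, fixed to the bench, 180 (x) by 290 (y) by 60 mm high; origin under its centre, x away from the robot side, y along its length. The dial lies on its +y half (axis at y = +62 mm), the sprung pad on its -y half (centre at y = -82 mm).
- dial_axis (a point): Point on the dial's upright axis, on the face of the white scale plate (diameter 148 mm), 63 mm above the bench.
- knob (a joint): Angle of the dial knob in rad, growing clockwise seen from above, 0 to 4.7 (stops); at 0 the pointer stands 135 degrees counter-clockwise (seen from above) from the mixer's +x axis. It stays where it is left; turning it takes about 0.06 N m. Its bar may be pushed from the side or pinched.
- pointer_tip (a point): End of the knob's nose, 50 mm from the axis, at the bar's top. Black knob: a disc of diameter 60 mm, 8 mm thick, on the scale plate; on it an upright bar through the axis, 26 mm high (top 34 mm above the plate), 14 mm wide from 28 mm behind the axis to 36 mm before it, then a nose 8 mm wide out to 50 mm: the pointer, with a white line on top.
- index_tab (a point): Inner edge, mid-width, of the index tab: a flat dark steel tab on the scale plate, 10 mm wide, 16 mm long outwards, 4 mm high, its inner edge 56 mm from the dial axis; larger than the scale's thin printed ticks. The frame's x axis points outwards from the dial axis. It holds firmly where it is clipped, 0.8 to 2.4 rad clockwise from where the knob starts.
- pad_top (a point): Centre of the top of the sprung pad: a round flat black rubber pad, diameter 76 mm, 90 mm above the bench when up; it moves with the pad.
- pad (a joint): How far the pad is pressed, in m: 0 up, 0.010 at the stop. It begins to give at 6 N and is fully down at 14 N; it springs back.
- jar: White plastic jar with lid, upright on the bench at either end of the mixer, about 0.2 to 0.4 kg, 78 mm high: body of diameter 56 mm up to 60 mm, above it the lid of diameter 60 mm; origin at the centre of its underside, z up.
- spool: Spool of solder, upright on the bench at the mixer's other end, diameter 64 mm, 60 mm high, two cardboard flanges; origin at the centre of its underside. A bystander.
- flask: Amber bottle with white cap, diameter 52 mm, 110 mm high, on the far side of the mixer; origin at the centre of its underside. A bystander.
- driver: Screwdriver, 190 mm long, lying on the bench on the far side of the mixer; x along it, handle to -x. A bystander.
Things that resemble listed ones, but are neither listed nor needed, are in the scene too. Of the things like the jar, leave any that is blue or purple; of the rest the larger one is meant.

How it is judged:
On the way, in this order (a step that is already met when the one before it is completed fails the run):
1. the dial's pointer is set at the index tab (y of pointer_tip in the frame of index_tab between -0.005 and 0.005 m and horizontal distance between pointer_tip and index_tab below 0.02 m), for 0.2 s.
2. the jar, held in the gripper, presses the pad fully down for most of a second, the dial still at the tab (all of step 1 and value of joint pad above 0.0085 m and contact force between jar and mixer above 5 N and contact force between the fingers and jar above 1 N and angle between jar's own z axis and vertical below 0.3 rad), for 0.7 s.
At the end, for the whole second after the job is handed in: the pointer's tip is within 5 mm (sideways) of the middle of the index tab, the pad is up again, and the jar stands upright on the bench, at rest and released (all of step 1 and height (world z) of jar between -0.006 and 0.006 m and angle between jar's own z axis and vertical below 0.1 rad and linear speed of jar below 0.02 m/s and value of joint pad below 0.002 m); the robot touches nothing.
It fails at once if the spool is shifted by more than 30 mm (distance of spool from where it was at the start of the episode above 0.03 m).
It fails at once if the bottle is shifted by more than 30 mm (distance of flask from where it was at the start of the episode above 0.03 m).
It fails at once if the screwdriver is shifted by more than 30 mm (distance of driver from where it was at the start of the episode above 0.03 m).
It fails at once if the index tab is shifted by more than 4 mm (distance of index_tab from where it was at the start of the episode above 0.004 m).
It fails at once if the jar is tipped by more than 45 degrees (angle between jar's own z axis and vertical above 0.785 rad).
It also fails if it takes over 72 s, if anything falls off the work surface, if the arm or the gripper's body presses on something with over 40 N, if the wrist force passes 120 N, or if a joint passes its speed limit or range.

## Working session

There is one attempt and no reset: what is moved stays moved. The work goes in short steps, Python scripts to look and compute and a shell command to move; the robot and the scene stay as the last step left them, time stands still between calls to the robot, and variables do not carry over. Pictures are saved under pics/ and viewed, at most 10 in all, crops included, and the job is handed in when it is done.

```bash
mkdir -p pics; ls; cat > h.py <<'E'
import numpy as np,cv2,pickle
from cell import bot
def cap(n):
    c=bot.read_camera(n); H=c['pixels'].shape[0]; f=H/2/np.tan(np.radians(c['fov_y'])/2)
    c['K']=np.array([[f,0,c['cx']],[0,f,c['cy']],[0,0,1]]); c['R']=np.array(c['R']);c['t']=np.array(c['t']); c['dist']=np.array(c['dist'],float); return c
def plane(c,uv,z):
    uv=np.array(uv,float).reshape(-1,1,2); p=cv2.undistortPoints(uv,c['K'],c['dist']).reshape(-1,2)
    d=np.c_[p,np.ones(len(p))]@c['R']; o=-c['R'].T@c['t']
    return o+d*((z-o[2])/d[:,2])[:,None]
def cloud(c):
    H,W=c['range_z'].shape; u,v=np.meshgrid(np.arange(W),np.arange(H))
    p=cv2.undistortPoints(np.stack([u,v],-1).reshape(-1,1,2).astype(float),c['K'],c['dist']).reshape(-1,2)
    z=c['range_z'].reshape(-1,1); X=(np.c_[p,np.ones(len(p))]*z-c['t'])@c['R']; X[z[:,0]==0]=np.nan
    return X.reshape(H,W,3)
def save(n,im,s=1): cv2.imwrite('pics/'+n,cv2.resize(im[:,:,::-1],None,fx=s,fy=s,interpolation=cv2.INTER_CUBIC))
E
python3 - <<'E'
from h import *
for n in('scene','top'):
    c=cap(n); save(n+'0.png',c['pixels']); pickle.dump(c,open(n+'0.pkl','wb')); print(n,-c['R'].T@c['t'],c['dist'])
print(bot.sense())
E
```

```text
pics
scene [ 1.18800905 -0.35979679  0.58488465] [-0.11131429  0.          0.          0.          0.        ]
top [0.45658912 0.01545826 1.0618374 ] [0.01766714 0.         0.         0.         0.        ]
{'clock': 0.1, 'joint_positions': array([-1.34761210e+00,  4.91499500e-01,  1.55940443e+00,  6.38418513e-07,
        1.09169911e+00, -1.05618536e-01]), 'joint_velocities': array([-0.00043746, -0.00167562, -0.00185314, -0.00183388, -0.0007436 ,
       -0.00077522]), 'joint_torque': array([ 3.58853023e-03, -6.13622832e+01, -2.58607131e+01,  6.94348197e-02,
        4.69644251e-02, -4.69667782e-05]), 'position': array([ 0.20182243, -0.59148406,  0.40421447]), 'tool_rot': array([-3.14058796e+00, -1.07080137e-04,  3.28802412e-01]), 'contact_force': array([ 0.11222481, -0.5996436 , -0.21851644]), 'wrist_torque': array([-0.00301466,  0.04381702, -0.00374652]), 'grip_force': 0.0, 'finger_gap': 0.9983862368692534}
```

View pics/scene0.png

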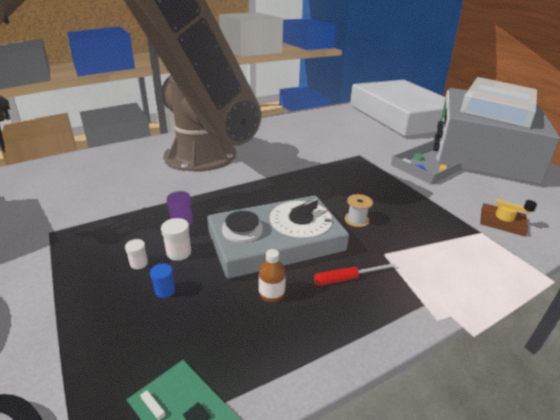

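View pics/top0.png

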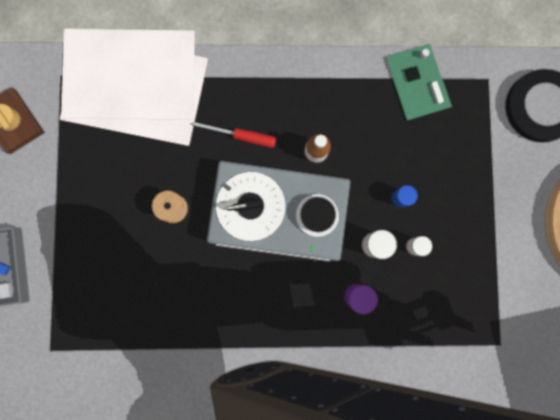

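Top view: the candidates are the large white jar (380,244), small white (420,246), blue (405,195) and purple (362,299). The larger white one is the jar. The mixer is at (280,211), with the dial at (251,206) and the pad at (319,214). Next I'll enlarge both areas to confirm.

```bash
python3 - <<'E'
from h import *
t=pickle.load(open('top0.pkl','rb'));p=t['pixels']
a=cv2.resize(p[160:260,200:300],(560,560),interpolation=cv2.INTER_CUBIC)
b=cv2.resize(p[185:320,335:440],(240,309),interpolation=cv2.INTER_CUBIC)
im=np.zeros((560,800,3),np.uint8); im[:,:560]=a; im[:309,560:]=b; save('crop1.png',im)
C=cloud(t)
for uv in[(251,190),(319,214),(380,244),(420,246),(300,180),(170,215),(318,141),(250,138)]: print(uv,C[uv[1],uv[0]].round(4))
g=cv2.cvtColor(p,cv2.COLOR_RGB2HSV)
# jar lid
def blob(m,seed):
    n,l,s,c=cv2.connectedComponentsWithStats(m.astype(np.uint8)); k=l[seed[1],seed[0]]; q=l==k; cn=cv2.findContours(q.astype(np.uint8),0,1)[0][0]; return cn,s[k]
Z=C[:,:,2]
cn,s=blob((Z>.068)&(Z<.09)&(g[:,:,2]>120),(380,244)); (u,r)=cv2.minEnclosingCircle(cn); print('jar',s,u,r,plane(t,[u],.078),plane(t,[(u[0]+r,u[1])],.078))
w=plane(t,cn.reshape(-1,2),.078)[:,:2];print(w.mean(0),(w.max(0)+w.min(0))/2,w.max(0)-w.min(0))
# mixer top box
m=(Z>.054)&(Z<.075); 
cn,s=blob(m,(300,180)); cn=max([cn],key=len); w=plane(t,cn.reshape(-1,2),.06)[:,:2].astype(np.float32); print('mixer',cv2.minAreaRect(w*1000),s)
# scale plate white
m=(g[:,:,2]>150)&(g[:,:,1]<40); cn,s=blob(m,(251,180)); cn=cv2.convexHull(cn); w=plane(t,cn.reshape(-1,2),.063)[:,:2].astype(np.float32)*1000; print('plate',cv2.fitEllipse(w))
# pad
m=(Z>.082)&(Z<.098); cn,s=blob(m,(319,214)); cn=cv2.convexHull(cn); w=plane(t,cn.reshape(-1,2),.09)[:,:2].astype(np.float32)*1000; print('pad',cv2.fitEllipse(w))
E
```

```text
(251, 190) [0.5925 0.0594 0.0624]
(319, 214) [ 0.5377 -0.084   0.0912]
(380, 244) [ 0.4747 -0.214   0.0784]
(420, 246) [ 0.4705 -0.3072  0.0535]
(300, 180) [ 0.6149 -0.0468  0.0581]
(170, 215) [0.5393 0.2326 0.0574]
(318, 141) [ 0.6895 -0.0821  0.1062]
(250, 138) [0.716  0.0635 0.0242]
jar [367 230  29  28 628] (380.9052429199219, 243.84640502929688) 14.25843620300293 [[ 0.47505053 -0.21603034  0.078     ]] [[ 0.47491883 -0.24642009  0.078     ]]
[ 0.476086   -0.21581111] [ 0.47584628 -0.21623369] [0.05712716 0.05987941]
mixer ((549.298828125, 0.342010498046875), (287.9405517578125, 178.6508026123047), 81.80008697509766) [ 207  161  142   99 9603]
plate ((559.6541748046875, 60.79897689819336), (151.55215454101562, 161.5497589111328), 102.85174560546875)
pad ((538.061767578125, -80.61027526855469), (74.79082489013672, 75.24947357177734), 70.2552490234375)
```

View pics/crop1.png

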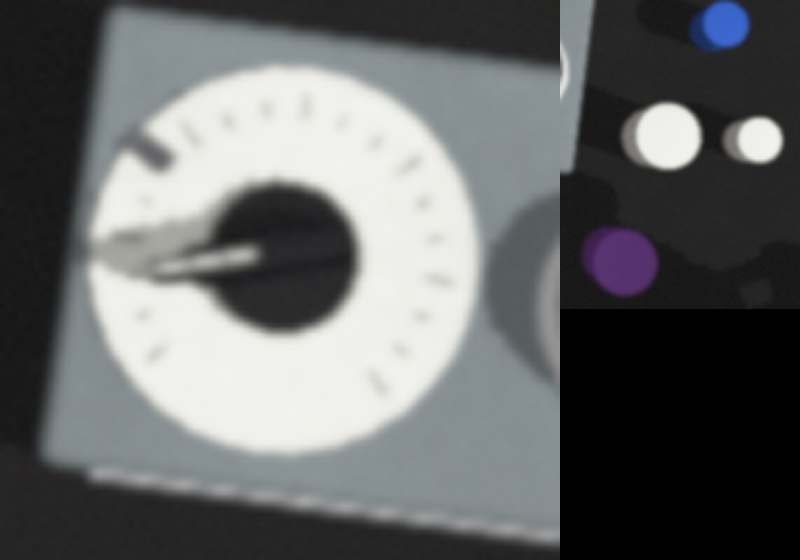

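The crop confirms the larger white jar. The tab is at top px ≈(227.7,187.1) and the pointer tip at ≈(227.7,208.2). Now the angles and move targets.

```bash
cat >> h.py <<'E'
AX=np.array([.5585,.0615])
def go(p,yaw,tag=''):
    s=bot.sense(); from scipy.spatial.transform import Rotation as Ro
    R0=Ro.from_euler('xyz',s['tool_rot']); R1=Ro.from_euler('xyz',[np.pi,0,yaw])
    d=R0.inv().apply(np.array(p)-s['position']); r=(R0.inv()*R1).as_rotvec()/np.pi
    print(tag,'shift',d.round(4),'turn',r.round(4),'cur',s['position'].round(4),s['tool_rot'].round(4))
E
python3 - <<'E'
from h import *
t=pickle.load(open('top0.pkl','rb'));p=t['pixels']; g=cv2.cvtColor(p,cv2.COLOR_RGB2GRAY)
pt=plane(t,[(227.7,208.2)],.097)[0,:2]-AX; 
m=np.zeros_like(g); m[181:192,220:233]=1; m&=(g<110); m[:, :221]=0
ys,xs=np.nonzero(m); print(list(zip(xs,ys)))
tb=plane(t,[(227.7,187.1)],.067)[0,:2]-AX
for n,v in(('ptr',pt),('tab',tb)): print(n,v,np.hypot(*v),np.degrees(np.arctan2(v[1],v[0])))
ang=np.arctan2(pt[1],pt[0])
w=plane(t,[(245.4,205.6),(227.7,208.2)],.097); d=w[1]-w[0]; print('line',np.degrees(np.arctan2(d[1],d[0])))
print('purple',plane(t,[(362,299)],.07),'pv',plane(t,[(405,195)],.05))
go([*AX,.360],ang)
E
```

```text
[(np.int64(225), np.int64(186)), (np.int64(226), np.int64(186)), (np.int64(226), np.int64(187)), (np.int64(227), np.int64(187)), (np.int64(228), np.int64(187)), (np.int64(227), np.int64(188)), (np.int64(228), np.int64(188))]
ptr [-0.0086768   0.04447248] 0.04531101640009955 101.04000222722898
tab [0.03963061 0.04752681] 0.06188200968081996 50.17669685408789
line 98.30515784481602
purple [[ 0.3592779  -0.17500854  0.07      ]] pv [[ 0.58263098 -0.2784279   0.05      ]]
 shift [ 0.5484 -0.5028  0.0448] turn [-2.000e-04 -3.000e-04 -4.567e-01] cur [ 0.2018 -0.5915  0.4042] [-3.1406e+00 -1.0000e-04  3.2880e-01]
```

```bash
r='[[[0.548,-0.503,0.04],[0,0,0],-1]'; python3 -m inch '[[[0.548,-0.503,0.04],[0,0,0],-1],[[0.548,-0.503,0.04],[0,0,0],-1],[[0.548,-0.503,0.04],[0,0,0],-1],[[0.548,-0.503,0.04],[0,0,0],-1],[[0.548,-0.503,0.04],[0,0,0],-1]]'
python3 - <<'E'
from h import *
go([*AX,.360],np.radians(99.5))
E
```

```text
clock: 0.6
position: [0.3218, -0.3705, 0.3911]
tool_rot: [-3.141, 0.0, 0.328]
contact_force: [1.1, -0.3, 0.5]
finger_gap: 1.001
grip_force: 0.0
 shift [ 0.3633 -0.3326  0.0311] turn [-1.000e-04 -0.000e+00 -4.482e-01] cur [ 0.3218 -0.3705  0.3911] [-3.1414  0.      0.3284]
```

```bash
python3 -m inch '[[[0.363,-0.333,0.03],[0,0,-0.22],-1],[[0.363,-0.333,0.03],[0,0,-0.22],-1],[[0.363,-0.333,0.03],[0,0,-0.22],-1],[[0.363,-0.333,0.03],[0,0,-0.22],-1],[[0.363,-0.333,0.03],[0,0,-0.22],-1]]'
python3 - <<'E'
from h import *
go([*AX,.360],np.radians(99.5))
E
```

```text
clock: 1.1
position: [0.4415, -0.1514, 0.376]
tool_rot: [3.142, 0.0, 1.026]
contact_force: [0.6, -0.2, -0.2]
finger_gap: 1.0
grip_force: 0.0
 shift [ 0.2427 -0.0104  0.016 ] turn [ 0.      0.     -0.2263] cur [ 0.4415 -0.1514  0.376 ] [3.1415e+00 1.0000e-04 1.0256e+00]
```

```bash
python3 -m inch '[[[0.243,-0.010,0.016],[0,0,-0.226],-1],[[0.243,-0.010,0.016],[0,0,-0.226],-1],[[0.243,-0.010,0.016],[0,0,-0.226],-1],[[0.243,-0.010,0.016],[0,0,-0.226],-1],[[0.243,-0.010,0.016],[0,0,-0.226],-1]]'
python3 - <<'E'
from h import *
c=cap('wrist'); save('w1.png',c['pixels']); pickle.dump(c,open('w1.pkl','wb'))
go([*AX,.268],np.radians(99.5)); print(-c['R'].T@c['t'])
E
```

```text
clock: 1.6
position: [0.5603, 0.0614, 0.3597]
tool_rot: [-3.141, 0.0, 1.737]
contact_force: [0.1, 0.5, 0.6]
finger_gap: 0.998
grip_force: 0.0
 shift [-0.003  -0.0045  0.0913] turn [ 0.0003 -0.0003  0.0024] cur [0.5623 0.0651 0.3593] [ 3.1405e+00 -9.0000e-04  1.7441e+00]
[0.54770905 0.1322443  0.33928143]
```

View pics/w1.png

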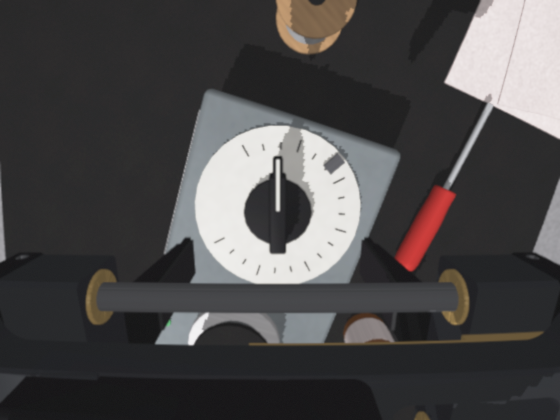

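Wrist view: pointer tip at (278,157), bar rear at (278,252), tab at about (335,162), dial centred near (278,206).

```bash
python3 - <<'E'
from h import *
c=cap('wrist'); p=c['pixels']; h=cv2.cvtColor(p,cv2.COLOR_RGB2HSV)
m=((h[:,:,2]>170)&(h[:,:,1]<40)).astype(np.uint8); n,l,s,_=cv2.connectedComponentsWithStats(m); k=l[230,330]; 
cn=cv2.convexHull(cv2.findContours((l==k).astype(np.uint8),0,1)[0][0]); w=plane(c,cn.reshape(-1,2),.063)[:,:2].astype(np.float32)
print('plate',cv2.fitEllipse(w*1000))
g=h[:,:,2]; q=np.zeros_like(g); q[147:178,322:349]=1; q&=(g<130); n,l,s,ce=cv2.connectedComponentsWithStats(q); k=1+s[1:,4].argmax(); print(s[k],ce[k])
tb=plane(c,[ce[k]],.067)[0,:2]
b=plane(c,[(278,157),(278,252)],.097)[:,:2]; print('tip,rear',b,'tab',tb)
d=b[0]-b[1]; print('bar ang',np.degrees(np.arctan2(d[1],d[0])), 'tipR',np.hypot(*(b[0]-AX)),np.degrees(np.arctan2(*(b[0]-AX)[::-1])),'tab',np.hypot(*(tb-AX)),np.degrees(np.arctan2(*(tb-AX)[::-1])))
go([*AX,.268],np.radians(99.5))
E
```

```text
plate ((559.7899169921875, 60.397727966308594), (147.9559783935547, 148.5781707763672), 91.7244644165039)
[322 158  18  20 208] [330.26442308 167.48076923]
tip,rear [[0.55403409 0.11462174]
 [0.56715059 0.03969384]] tab [0.59988812 0.11096188]
bar ang 99.92930207590531 tipR 0.05330913193654139 94.80552212231568 tab 0.0644938293494405 50.078483382469976
 shift [-0.0009 -0.0027  0.0912] turn [-0.     -0.0001  0.0003] cur [0.561  0.0628 0.3592] [-3.1415e+00 -4.0000e-04  1.7377e+00]
```

```bash
python3 - <<'E'
from h import *
c=cap('wrist'); pickle.dump(c,open('w2.pkl','wb')); p=c['pixels']; save('w2c.png',p[115:290,185:370],3.4)
C=cloud(c); Z=C[:,:,2]; 
m=np.zeros(Z.shape,bool); m[120:275,240:320]=1; m&=(Z>.088)&(Z<.104)
P=C[m]; print(len(P),P.mean(0)); q=P[:,:2]; r=cv2.minAreaRect((q*1000).astype(np.float32)); print(r,cv2.fitLine((q*1000).astype(np.float32),2,0,.01,.01).ravel())
ys,xs=np.nonzero(m); print(xs.min(),xs.max(),ys.min(),ys.max())
print(C[250,340],C[160,230])
m=(Z>.06)&(Z<.066);m[:, :190]=0;m[:,370:]=0;m[285:]=0
s=bot.sense();print(s['position'],s['tool_rot'])
E
```

```text
1581 [0.55787271 0.07030906 0.09656054]
((557.5414428710938, 71.736083984375), (13.876302719116211, 77.2539291381836), 9.57047176361084) [ 1.6397238e-01 -9.8646492e-01  5.5787274e+02  7.0309059e+01]
267 284 159 255
[0.62424491 0.03450988 0.06191975] [0.51317965 0.09976681 0.06201224]
[0.56010296 0.06102666 0.35929651] [-3.14063764e+00 -1.00080438e-04  1.73372600e+00]
```

View pics/w2c.png

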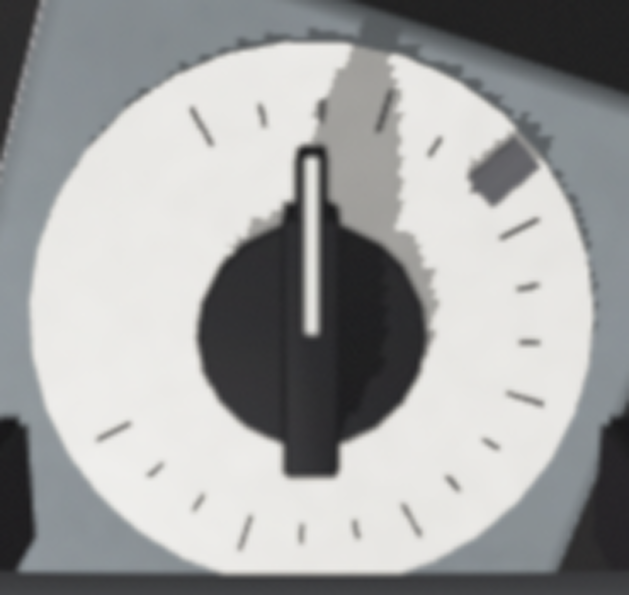

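```bash
sed -i 's/^AX=.*/AX=np.array([.5595,.0608])/' h.py; python3 - <<'E'
from h import *
c=pickle.load(open('w2.pkl','rb'))
w=plane(c,[(185+503/3.4,115+170/3.4),(185+482/3.4,115+191/3.4),(185+523/3.4,115+150/3.4)],.067)[:,:2]-AX
print(np.hypot(*w.T),np.degrees(np.arctan2(w[:,1],w[:,0])))
go([*AX,.268],np.radians(99.5))
E
python3 -m inch '[[[0,0,0.045],[0,0,0],-1],[[0,0,0.08],[0,0,0],-1],[[0,0,0.091],[0,0,0],-1],[[0,0,0.091],[0,0,0],-1]]'
```

```text
[0.06446209 0.05719228 0.0713413 ] [50.63070904 49.98744335 51.11782307]
 shift [-0.0001 -0.0005  0.0913] turn [-0.0003 -0.     -0.0009] cur [0.5601 0.061  0.3593] [-3.1406e+00 -1.0000e-04  1.7337e+00]
clock: 2.15
position: [0.5594, 0.0582, 0.2682]
tool_rot: [-3.139, -0.0, 1.728]
contact_force: [0.9, -0.2, -0.7]
finger_gap: 1.001
grip_force: 0.0
```

```bash
for i in 1 2; do python3 -m inch '[[[0,0,0],[0,0,0],1],[[0,0,0],[0,0,0],1],[[0,0,0],[0,0,0],1],[[0,0,0],[0,0,0],1],[[0,0,0],[0,0,0],1]]' 20; done
```

```text
clock: 2.65
position: [0.5596, 0.059, 0.2696]
tool_rot: [3.141, 0.0, 1.73]
contact_force: [0.2, -0.2, 0.5]
finger_gap: 0.636
grip_force: 0.0
clock: 3.15
position: [0.5596, 0.059, 0.2691]
tool_rot: [-3.142, 0.0, 1.73]
contact_force: [0.6, 0.1, 0.2]
finger_gap: 0.214
grip_force: 0.0
```

```bash
python3 -m inch '[[[0,0,0],[0,0,0],1],[[0,0,0],[0,0,0],1],[[0,0,0],[0,0,0],1],[[0,0,0],[0,0,0],1],[[0,0,0],[0,0,0],1]]' 20;  python3 - <<'E'
from h import *
go([*AX,.268],np.radians(50.5))
E
```

```text
clock: 3.65
position: [0.5603, 0.059, 0.2692]
tool_rot: [3.139, 0.0, 1.73]
contact_force: [5.3, 1.3, -3.9]
finger_gap: 0.145
grip_force: 20.0
 shift [ 0.0019 -0.0006  0.0012] turn [ 0.0009 -0.0003  0.2701] cur [0.5603 0.059  0.2692] [3.1389e+00 4.0000e-04 1.7299e+00]
```

```bash
python3 -m inch '[[[0.001,0,0],[0,0,0.027],1],[[0.001,0,0],[0,0,0.054],1],[[0.001,0,0],[0,0,0.081],1],[[0.001,0,0],[0,0,0.108],1],[[0.001,0,0],[0,0,0.135],1]]' && python3 -m inch '[[[0,0,0],[0,0,0.027],1],[[0,0,0],[0,0,0.054],1],[[0,0,0],[0,0,0.081],1],[[0,0,0],[0,0,0.108],1],[[0,0,0],[0,0,0.135],1]]';  python3 -m inch '[[[0,0,0],[0,0,0],1],[[0,0,0],[0,0,0],1],[[0,0,0],[0,0,0],1]]'; python3 - <<'E'
from h import *
go([*AX,.268],np.radians(50.5))
c=cap('wrist'); pickle.dump(c,open('w3.pkl','wb')); save('w3.png',c['pixels'][60:290,140:420],2.5)
E
```

```text
clock: 4.15
position: [0.56, 0.0594, 0.2692]
tool_rot: [3.14, 0.001, 1.303]
contact_force: [2.7, -5.6, -0.8]
finger_gap: 0.147
grip_force: 20.0
clock: 4.65
position: [0.5597, 0.0596, 0.2691]
tool_rot: [3.141, 0.0, 0.878]
contact_force: [0.4, -4.0, 0.2]
finger_gap: 0.145
grip_force: 20.0
clock: 4.95
position: [0.5596, 0.0596, 0.2691]
tool_rot: [3.141, 0.0, 0.885]
contact_force: [1.1, -5.3, -0.2]
finger_gap: 0.143
grip_force: 20.0
 shift [ 0.0008 -0.0009  0.0011] turn [0.0003 0.     0.001 ] cur [0.5596 0.0596 0.2691] [3.1408e+00 1.0000e-04 8.8460e-01]
```

View pics/w3.png

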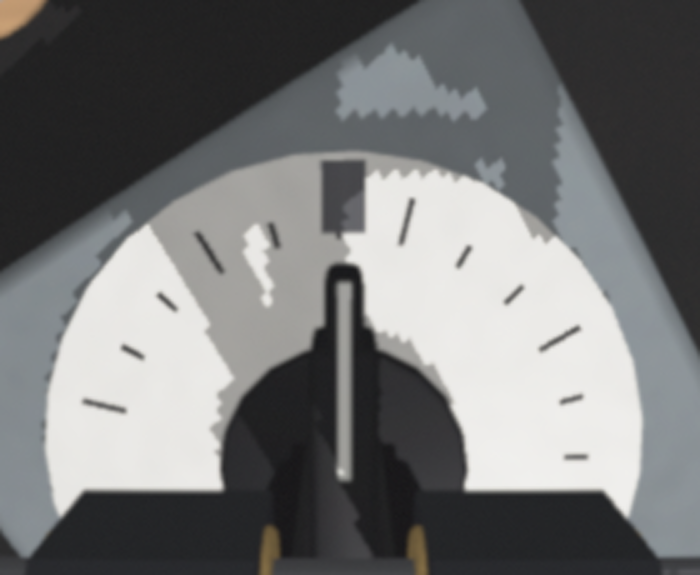

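The pointer line (x≈344) is in line with the tab (centre x≈343). I'll release and go to the jar.

```bash
python3 -m inch '[[[0,0,0],[0,0,0],-1],[[0,0,0],[0,0,0],-1],[[0,0,0],[0,0,0],-1],[[0,0,0],[0,0,0],-1],[[0,0,0],[0,0,0],-1]]' && python3 -m inch '[[[0,0,-0.05],[0,0,0],-1],[[0,0,-0.09],[0,0,0],-1],[[0,0,-0.09],[0,0,-0.05],-1],[[0,0,-0.09],[0,0,-0.1],-1],[[0,0,-0.09],[0,0,-0.15],-1]]'
python3 - <<'E'
from h import *
go([.4755,-.2160,.36],np.radians(110))
E
```

```text
clock: 5.5
position: [0.5594, 0.06, 0.2691]
tool_rot: [-3.142, 0.0, 0.882]
contact_force: [-0.3, -0.3, 0.3]
finger_gap: 0.509
grip_force: 0.0
clock: 6.0
position: [0.5593, 0.06, 0.3595]
tool_rot: [3.141, -0.0, 1.338]
contact_force: [-0.1, -0.6, -0.5]
finger_gap: 0.929
grip_force: 0.0
 shift [-0.2879 -0.0179 -0.0005] turn [ 0.0002  0.     -0.1852] cur [0.5593 0.06   0.3595] [ 3.1409e+00 -1.0000e-04  1.3381e+00]
```

```bash
python3 -m inch '[[[-0.05,-0.003,0],[0,0,-0.04],-1],[[-0.10,-0.006,0],[0,0,-0.08],-1],[[-0.15,-0.009,0],[0,0,-0.12],-1],[[-0.20,-0.012,0],[0,0,-0.16],-1],[[-0.25,-0.016,0],[0,0,-0.185],-1]]'
python3 - <<'E'
from h import *
go([.4755,-.2160,.36],np.radians(110))
E
```

```text
clock: 6.5
position: [0.4844, -0.1793, 0.3593]
tool_rot: [3.141, 0.0, 1.918]
contact_force: [1.0, 0.0, 0.7]
finger_gap: 0.999
grip_force: 0.0
 shift [-0.0315 -0.0209 -0.0007] turn [ 0.0001  0.0001 -0.0005] cur [ 0.4844 -0.1793  0.3593] [3.1413e+00 3.0000e-04 1.9182e+00]
```

```bash
python3 -m inch '[[[-0.031,-0.021,0],[0,0,0],-1],[[-0.031,-0.021,0],[0,0,0],-1],[[-0.031,-0.021,0],[0,0,0],-1],[[-0.031,-0.021,0],[0,0,0],-1]]'
python3 - <<'E'
from h import *
c=cap('wrist'); C=cloud(c); h=cv2.cvtColor(c['pixels'],cv2.COLOR_RGB2HSV)
m=(C[:,:,2]>.070)&(C[:,:,2]<.085)&(h[:,:,2]>130)&(h[:,:,1]<60)&(np.hypot(C[:,:,0]-.4755,C[:,:,1]+.216)<.05)
P=C[m]; print(len(P),P.mean(0),P.min(0),P.max(0)); 
if len(P)>20: print(cv2.minEnclosingCircle((P[:,:2]*1000).astype(np.float32)))
go([.4755,-.2160,.211],np.radians(110))
t=cap('top'); pickle.dump(t,open('top2.pkl','wb')); p=t['pixels']; C=cloud(t)
m=(C[:,:,2]>.09)&(C[:,:,2]<.104)&(np.hypot(C[:,:,0]-.5595,C[:,:,1]-.061)<.055)
print('bar',cv2.minAreaRect((C[m][:,:2]*1000).astype(np.float32)))
save('t2.png',np.hstack([cv2.resize(p[160:260,200:300],(400,400)),cv2.resize(c['pixels'],(400,400))]))
E
```

```text
clock: 6.9
position: [0.476, -0.2132, 0.3591]
tool_rot: [-3.142, -0.0, 1.913]
contact_force: [-0.1, 0.0, -0.2]
finger_gap: 1.001
grip_force: 0.0
3661 [ 0.47597191 -0.21718066  0.0776288 ] [ 0.44719485 -0.24804202  0.070071  ] [ 0.50591655 -0.18912342  0.07986265]
((476.1983337402344, -218.3639373779297), 29.844701766967773)
 shift [-0.0028 -0.0016  0.1481] turn [-0.     -0.     -0.0018] cur [ 0.4761 -0.2129  0.3591] [-3.1415e+00 -1.0000e-04  1.9142e+00]
bar ((565.5239868164062, 69.91023254394531), (77.35865783691406, 13.927593231201172), 50.886417388916016)
```

View pics/t2.png

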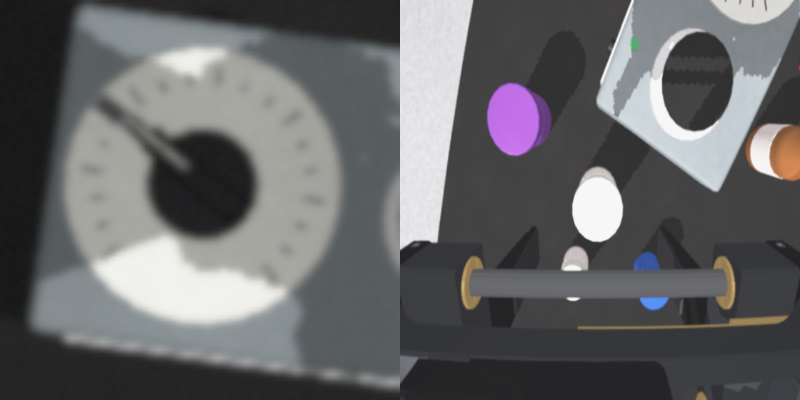

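Left half: the pointer still sits at the tab (100,100), bar 50.9° against tab 50.5°. Right half: the jar lid at (597,209) is between the fingers. Descend and grasp.

```bash
python3 -m inch '[[[-0.004,-0.0015,0.045],[0,0,0],-1],[[-0.004,-0.0015,0.09],[0,0,0],-1],[[-0.004,-0.0015,0.13],[0,0,0],-1],[[-0.004,-0.0015,0.148],[0,0,0],-1],[[-0.004,-0.0015,0.148],[0,0,0],-1]]'; python3 -m inch '[[[0,0,0],[0,0,0],1],[[0,0,0],[0,0,0],1],[[0,0,0],[0,0,0],1],[[0,0,0],[0,0,0],1],[[0,0,0],[0,0,0],1]]' 40; python3 -m inch '[[[0,0,0],[0,0,0],1],[[0,0,0],[0,0,0],1],[[0,0,0],[0,0,0],1]]' 45
```

```text
clock: 7.5
position: [0.4758, -0.2171, 0.2089]
tool_rot: [-3.139, -0.003, 1.914]
contact_force: [-0.1, 0.6, 1.2]
finger_gap: 0.999
grip_force: 0.0
clock: 8.0
position: [0.4758, -0.2182, 0.2117]
tool_rot: [3.141, 0.001, 1.913]
contact_force: [2.8, 1.1, 2.5]
finger_gap: 0.637
grip_force: 1.5
clock: 8.3
position: [0.4759, -0.2183, 0.2116]
tool_rot: [3.141, 0.001, 1.913]
contact_force: [0.1, 0.3, 6.7]
finger_gap: 0.629
grip_force: 44.9
```

```bash
python3 -m inch '[[[0,0,-0.03],[0,0,0],1],[[0,0,-0.06],[0,0,0],1],[[0,0,-0.09],[0,0,0],1],[[0,0,-0.12],[0,0,0],1],[[0,0,-0.12],[0,0,0],1]]'; python3 - <<'E'
from h import *
go([.5385,-.082,.332],np.radians(110)); t=cap('top'); C=cloud(t)
m=(C[:,:,2]>.17)&(C[:,:,2]<.23)&(np.hypot(C[:,:,0]-.4755,C[:,:,1]+.216)<.03); print(m.sum(), np.nanmedian(C[m],0) if m.any() else '')
E
```

```text
clock: 8.8
position: [0.476, -0.2183, 0.3342]
tool_rot: [3.138, 0.004, 1.913]
contact_force: [0.2, -0.5, -2.8]
finger_gap: 0.624
grip_force: 45.0
 shift [0.1074 0.1046 0.0021] turn [ 0.001   0.0014 -0.0022] cur [ 0.476  -0.2183  0.3342] [3.1383 0.0042 1.9129]
29 [ 0.47879392 -0.18946348  0.18811282]
```

```bash
python3 -m inch '[[[0.03,0.03,0],[0,0,0],1],[[0.06,0.06,0],[0,0,0],1],[[0.09,0.09,0],[0,0,0],1],[[0.107,0.105,0],[0,0,0],1],[[0.107,0.105,0],[0,0,0],1]]'; python3 -m inch '[[[0,0,0.01],[0,0,0],1],[[0,0,0.02],[0,0,0],1],[[0,0,0.02],[0,0,0],1]]'; python3 - <<'E'
from h import *
go([.5385,-.082,.292],np.radians(110))
c=cap('scene'); save('s2.png',c['pixels'][130:300,150:400],3)
E
```

```text
clock: 9.35
position: [0.5392, -0.0798, 0.3293]
tool_rot: [-3.14, -0.002, 1.916]
contact_force: [-0.3, -1.2, -2.3]
finger_gap: 0.623
grip_force: 45.0
clock: 9.65
position: [0.5382, -0.083, 0.3089]
tool_rot: [-3.139, -0.002, 1.911]
contact_force: [-0.5, 0.7, -1.5]
finger_gap: 0.624
grip_force: 45.0
 shift [0.0008 0.0007 0.0169] turn [-0.0009 -0.0006 -0.0027] cur [ 0.5382 -0.083   0.3089] [-3.1386e+00 -1.9000e-03  1.9115e+00]
```

View pics/s2.png

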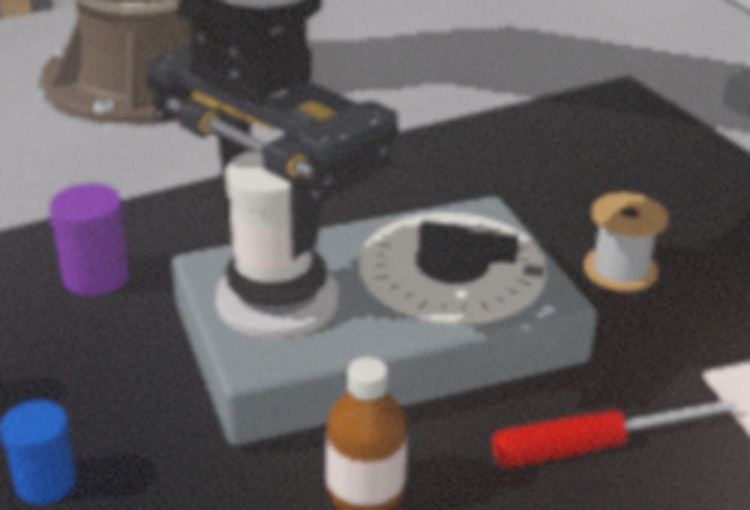

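The jar is upright just over the pad (270,275 in the crop). Press down gradually and watch the force.

```bash
python3 -m inch '[[[0,0,0.004],[0,0,0],1],[[0,0,0.008],[0,0,0],1],[[0,0,0.012],[0,0,0],1],[[0,0,0.012],[0,0,0],1],[[0,0,0.012],[0,0,0],1]]' 55; python3 -m inch '[[[0,0,0.002],[0,0,0],1],[[0,0,0.004],[0,0,0],1],[[0,0,0.006],[0,0,0],1],[[0,0,0.006],[0,0,0],1]]'
```

```text
clock: 10.2
position: [0.5388, -0.0822, 0.2994]
tool_rot: [3.142, 0.0, 1.913]
contact_force: [-2.3, -1.4, 5.3]
finger_gap: 0.623
grip_force: 54.9
clock: 10.6
position: [0.5388, -0.0822, 0.2936]
tool_rot: [3.141, 0.001, 1.913]
contact_force: [-3.3, -0.7, 8.8]
finger_gap: 0.622
grip_force: 54.9
```

```bash
python3 -m inch '[[[0,0,0.002],[0,0,0],1],[[0,0,0.004],[0,0,0],1],[[0,0,0.005],[0,0,0],1],[[0,0,0.005],[0,0,0],1]]'
```

```text
clock: 11.0
position: [0.5387, -0.0823, 0.2912]
tool_rot: [3.14, 0.002, 1.913]
contact_force: [-9.1, -1.3, 36.6]
finger_gap: 0.621
grip_force: 54.8
```

```bash
python3 -m inch '[[[0,0,0.001],[0,0,0],1],[[0,0,0.001],[0,0,0],1],[[0,0,0.001],[0,0,0],1]]'
```

```text
clock: 11.3
position: [0.5389, -0.0822, 0.2908]
tool_rot: [3.138, 0.003, 1.914]
contact_force: [-10.2, 0.9, 42.6]
finger_gap: 0.62
grip_force: 55.0
```

```bash
for i in 1 2 ; do python3 -m inch '[[[0,0,0],[0,0,0],1],[[0,0,0],[0,0,0],1],[[0,0,0],[0,0,0],1],[[0,0,0],[0,0,0],1],[[0,0,0],[0,0,0],1]]'; done;  python3 - <<'E'
from h import *
t=cap('top'); pickle.dump(t,open('top3.pkl','wb')); C=cloud(t); m=(C[:,:,2]>.09)&(C[:,:,2]<.104)&(np.hypot(C[:,:,0]-.5595,C[:,:,1]-.061)<.055)
print('bar',cv2.minAreaRect((C[m][:,:2]*1000).astype(np.float32)),m.sum())
E
python3 -m inch '[[[0,0,0],[0,0,0],1],[[0,0,0],[0,0,0],1],[[0,0,-0.02],[0,0,0],1],[[0,0,-0.045],[0,0,0],1],[[0,0,-0.045],[0,0,0],1]]'
python3 - <<'E'
from h import *
go([.476,-.218,.335],np.radians(109.6))
c=cap('scene'); save('s3.png',c['pixels'][130:300,150:400],3)
E
```

```text
clock: 11.8
position: [0.5389, -0.0822, 0.2908]
tool_rot: [3.138, 0.003, 1.914]
contact_force: [-9.5, 0.8, 42.2]
finger_gap: 0.623
grip_force: 55.0
clock: 12.3
position: [0.5389, -0.0822, 0.2908]
tool_rot: [3.138, 0.003, 1.914]
contact_force: [-9.4, 0.3, 42.3]
finger_gap: 0.623
grip_force: 55.0
bar ((565.4420776367188, 69.84051513671875), (77.4846420288086, 14.129660606384277), 50.64628219604492) 236
clock: 12.85
position: [0.5391, -0.0821, 0.3346]
tool_rot: [3.138, 0.003, 1.913]
contact_force: [0.9, -1.1, -2.7]
finger_gap: 0.622
grip_force: 55.0
 shift [-0.1068 -0.1051 -0.0005] turn [0.0013 0.0009 0.    ] cur [ 0.5391 -0.0821  0.3346] [3.1376e+00 2.7000e-03 1.9130e+00]
```

View pics/s3.png

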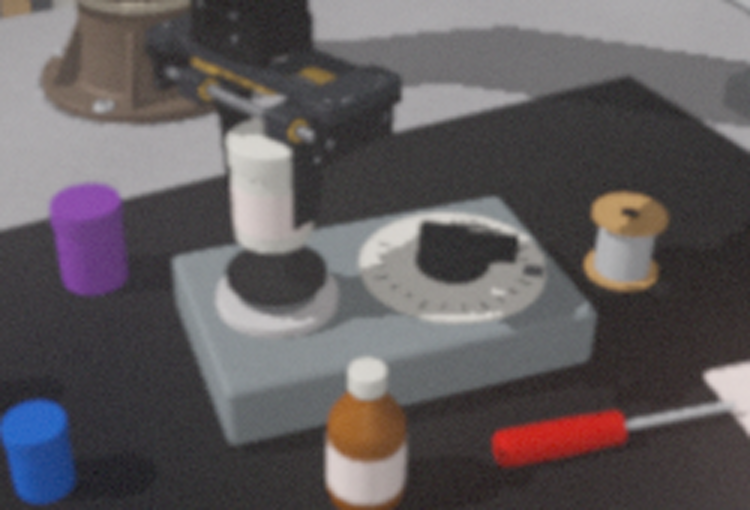

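The pad has sprung back up and the jar hangs upright (265,190). The dial is unchanged. Carry the jar back.

```bash
python3 -m inch '[[[-0.03,-0.03,0],[0,0,0],1],[[-0.06,-0.06,0],[0,0,0],1],[[-0.09,-0.09,0],[0,0,0],1],[[-0.107,-0.105,0],[0,0,0],1],[[-0.107,-0.105,0],[0,0,0],1]]'; python3 -m inch '[[[0,0,0.03],[0,0,0],1],[[0,0,0.06],[0,0,0],1],[[0,0,0.09],[0,0,0],1],[[0,0,0.112],[0,0,0],1],[[0,0,0.112],[0,0,0],1]]'; python3 -m inch '[[[0,0,0.003],[0,0,0],1],[[0,0,0.006],[0,0,0],1],[[0,0,0.008],[0,0,0],1],[[0,0,0.008],[0,0,0],1]]'
```

```text
clock: 13.4
position: [0.4747, -0.2203, 0.3307]
tool_rot: [-3.14, -0.001, 1.91]
contact_force: [0.5, 0.6, -1.9]
finger_gap: 0.62
grip_force: 55.0
clock: 13.9
position: [0.4754, -0.2171, 0.2169]
tool_rot: [-3.138, -0.005, 1.913]
contact_force: [0.5, 0.0, -2.0]
finger_gap: 0.621
grip_force: 55.0
clock: 14.3
position: [0.4758, -0.2181, 0.2126]
tool_rot: [3.141, 0.001, 1.913]
contact_force: [0.1, -0.0, -1.4]
finger_gap: 0.622
grip_force: 55.0
```

```bash
python3 -m inch '[[[0,0,0.001],[0,0,0],1],[[0,0,0.002],[0,0,0],1],[[0,0,0.002],[0,0,0],1],[[0,0,0.002],[0,0,0],1]]'
```

```text
clock: 14.7
position: [0.4758, -0.2182, 0.2112]
tool_rot: [3.141, 0.001, 1.913]
contact_force: [-0.9, 2.0, 10.3]
finger_gap: 0.621
grip_force: 55.0
```

On the bench. Release and lift.

```bash
for i in 1 2; do python3 -m inch '[[[0,0,0],[0,0,0],-1],[[0,0,0],[0,0,0],-1],[[0,0,0],[0,0,0],-1],[[0,0,0],[0,0,0],-1]]'; done; python3 -m inch '[[[0,0,-0.03],[0,0,0],-1],[[0,0,-0.07],[0,0,0],-1],[[0,0,-0.11],[0,0,0],-1],[[0,0,-0.15],[0,0,0],-1],[[0,0,-0.15],[0,0,0],-1]]';python3 -m inch '[[[0,0,0],[0,0,0],-1],[[0,0,0],[0,0,0],-1],[[0,0,0],[0,0,0],-1]]'
python3 - <<'E'
from h import *
c=cap('wrist'); C=cloud(c); h=cv2.cvtColor(c['pixels'],cv2.COLOR_RGB2HSV)
m=(C[:,:,2]>.060)&(C[:,:,2]<.095)&(h[:,:,2]>130)&(h[:,:,1]<60)&(np.hypot(C[:,:,0]-.4755,C[:,:,1]+.216)<.05)
P=C[m]; print(len(P),P.mean(0),np.median(P[:,2]),cv2.minEnclosingCircle((P[:,:2]*1000).astype(np.float32)))
t=cap('top'); C=cloud(t); m=(C[:,:,2]>.09)&(C[:,:,2]<.104)&(np.hypot(C[:,:,0]-.5595,C[:,:,1]-.061)<.055)
print('bar',cv2.minAreaRect((C[m][:,:2]*1000).astype(np.float32)),'pad',C[214,319])
save('s4.png',cap('scene')['pixels'])
E
```

```text
clock: 15.1
position: [0.4758, -0.2182, 0.2101]
tool_rot: [3.142, 0.0, 1.913]
contact_force: [0.4, 0.5, 0.4]
finger_gap: 0.9
grip_force: 0.0
clock: 15.5
position: [0.4758, -0.2182, 0.2101]
tool_rot: [-3.142, 0.0, 1.913]
contact_force: [-0.2, -0.1, -0.4]
finger_gap: 0.999
grip_force: 0.0
clock: 16.0
position: [0.4761, -0.2183, 0.3648]
tool_rot: [3.137, 0.006, 1.913]
contact_force: [0.6, -0.6, 0.2]
finger_gap: 1.002
grip_force: 0.0
clock: 16.3
position: [0.4757, -0.2182, 0.3588]
tool_rot: [-3.14, -0.002, 1.913]
contact_force: [0.8, 0.1, -0.0]
finger_gap: 1.004
grip_force: 0.0
3799 [ 0.47494812 -0.21698246  0.07741985] 0.07769757586933113 ((475.323486328125, -218.69378662109375), 29.97015953063965)
bar ((565.63525390625, 69.82047271728516), (77.3817367553711, 14.015908241271973), 50.64971923828125) pad [ 0.53785499 -0.08411938  0.08982051]
```

View pics/s4.png

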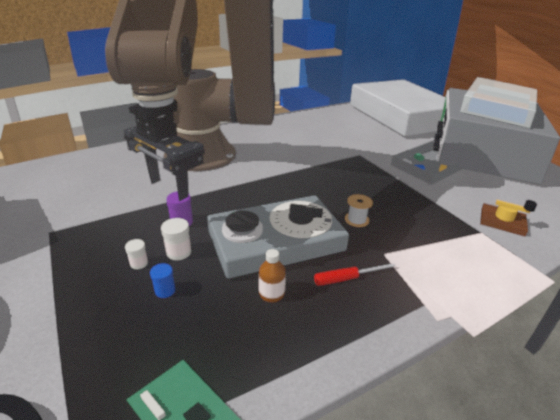

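The jar stands upright at (177,240), the pad is up, the dial is at the tab, and the bystanders have not moved. Handing in.

```bash
python3 -c "
from cell import bot
print(bot.sign_off())"
```

```text
the job is handed in; nothing more can be done
None
```

The job is handed in at about 16 s of the 72 s allowed: the dial is at the tab (50.6° against 50.5° measured), the pad was pressed to its stop (42 N) for over a second and is up again, and the jar stands upright and released in its old place; sign-off returned no verdict.

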